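Lock a cup-fence post into the counter's T-slot rail

TASK

Take the red-gripped fence post out of its wooden parking block, let its T-shaped foot down into the open slot of the aluminium rail, slide it gently along until it touches the orange stop, and there turn it a quarter turn clockwise (seen from above) so that it locks under the lips; then let go, leaving it upright. Never force it against the rail (30 N at most), and leave everything else on the counter where it stands.

Things in the scene. Friction and masses are not known exactly. Their poses are not given: they have to be found in the camera images.
- rail: aluminium T-slot rail fixed to the counter, 300 long (its x axis), 60 wide (y), 30 mm high (z up); origin under its centre at counter height. A 13 mm wide open slot runs along x at y = 0; its floor is 8 mm above the origin, the lips' undersides 18 mm. Black caps 32 mm high close it for x < -90 and x > 80 mm. A stiff hidden shoe inside sets where a post locks (see stop_near, stop_far)
- stop_near (a point): rail x = +18 mm, slot middle, rail top. The orange stop fills the slot on the +x side; its face is set anew each time, not measured, anywhere from here (x = 18) to stop_far (x = 68 mm). It does not yield. Hidden guide walls keep the slot 13 mm wide below the lips: a foot there can slide but not turn, except in a pocket right at the stop
- stop_far (a point): rail x = +68 mm, slot middle, rail top: farthest place of the stop's face. The pocket: with the foot's end touching the stop (foot centre 13 mm before its face, within about 1 mm) the post can be turned clockwise seen from above; a shoulder ends the turn at about 90 to 100 degrees. Anticlockwise is blocked
- rail_mark (a point): middle of the slot at the height of the rail's top, between two short black lines across the lips, at x = -60 mm, y = 0, z = 30 mm in the rail's frame; the foot can be let into the slot here; axes as the rail's
- park: dark wooden parking block fixed to the counter, 70 x 60 x 30 mm (x, y, z), origin under its centre; a 30 x 14 mm pocket (long along x), its floor 6 mm above the counter, holds the post upright
- post: fence post for the cup stacks, 80 mm high, 100 to 210 g, standing upright; origin at the centre of the foot's underside, z up. Steel hammerhead foot 26 mm long (x), 10 mm wide (y), 8 mm high with round ends; steel stem 9 mm thick; red grip block 30 mm (x) by 14 mm (y) from 44 to 80 mm above the origin, to be held across its y sides. A half turn of the post makes no difference
- tamper: bystander: steel coffee tamper standing upright, 58 mm wide, 86 mm high; origin under its centre
- cupstack: bystander: stack of paper cups standing on its narrow end, 84 mm wide, about 150 mm high; origin under its centre
- jug: bystander: steel milk jug with a handle, 84 mm wide, 100 mm high; origin under its centre
- cup: bystander: small white espresso cup, 62 mm wide, 55 mm high; origin under its centre
- portafilter: bystander: steel coffee-filter holder lying flat, bowl 72 mm wide and 42 mm high, black handle reaching 148 mm out along its -x; origin under its centre
- stirrer_pot: bystander: blue pot with wooden stirrers, 60 mm wide, 115 mm high; origin under its centre
- saucer: bystander: blue saucer, 110 mm wide, 16 mm high; origin under its centre
Things that resemble listed ones, but are neither listed nor needed, are in the scene too. There is more than one size of the post; the one meant has the size given above.

How it is judged:
By the outcome, as a careful person would: the job done as asked, in the order asked, and still so for the second after the job is handed in, with the robot touching nothing.
It also fails if it takes over 72 s, if anything falls off the work surface, if the arm or the gripper's body presses on something with over 40 N, if the wrist force passes 120 N, or if a joint passes its speed limit or range.

ROBOT

A 6-joint arm with a two-finger parallel gripper is mounted at the origin on the work surface. World frame = base frame: x ahead of the robot, y to its left, z up, the work surface at z = 0. Lengths are in m, angles in degrees, forces in N, time in s.
With the tool pointing down it reaches from about 0.4 to 0.825 m from the base axis. Payload 7 kg.
Tool frame: the origin (TCP) lies midway between the tips of the shut fingers; the grasp point (between the pads) lies 19 mm behind it; z points along the fingers, y is the direction in which the jaws open and shut (so a half turn about z gives the same grasp; the last joint's range is limited). The gripper opens to 88 mm and grips with 3 to 60 N. Pads are 19 mm wide; open, the fingers measure 130 mm over their backs; the gripper's body (78 mm by 193 mm) begins 47 mm behind the grasp point.
Start: joints at [93.684, 20.546, 0.682, 0, -70.136, -16.507], TCP at [0.15, 0.658, 0.227] pointing down, gripper open.
Joint ranges: [-176.03, 176.03], [-82.01, 121.73], [-58.28, 71.71], [-173.87, 95.51], [-174.79, -0.11], [-173.66, 173.66]. Speed limits (degrees/s): [136.94, 136.94, 172.46, 180, 180, 180].

INTERFACE

Orientations are given as a 3x3 rotation matrix whose columns are the frame's x, y, z axes.
In Python, from rig import robot gives the robot as it stands. Calls block until the motion is done:
- robot.goto(position, orientation): joint-space move of the TCP to a pose.
- robot.servo_line(position, ori=None, speed=0.15): straight line of the TCP; ori=None keeps the orientation; speed is the mean speed in m/s.
- robot.movej(angles): joint-space move.
- robot.move_gripper(opening): opening from 0.0 (shut) to 1.0 (fully open); the grip force is fixed at half the most; returns when the fingers have stopped.
- robot.dwell(seconds).
- robot.ik(position, orientation): joint angles nearest the present ones, or None.
- robot.grab_frame(name): name is "scene" or "top"; returns (picture, depth): 420x560x3 uint8, red, green, blue; 420x560 float32, m along the optical axis (not along the pixel's ray), 0 where there is no reading.
- robot.camera_info(name): a dict with "vfov" (degrees; the focal length in pixels is half the picture's height over the tangent of half this angle, whatever the lens; pixels are square), "cx", "cy" (the principal point, pixels), "view" (4x4, takes a point from world to camera coordinates). Camera axes: x right, y down, z forward; pixel columns grow to the right and rows downward; lengths in m; the calibration is good to about 2 mm. A picture is of the moment at which its call begins. camera_info takes no time and is no camera call.
A pose or a line that the arm cannot do raises robot.Unreachable and nothing moves.
- robot.job_done(): hands the job in, once; it reports no verdict.
Readings, each from a call of its own:
- robot.read_t(): time.
- robot.read_qpos(): joint angles.
- robot.read_qvel(): joint speeds.
- robot.read_effort(): joint torques, N m.
- robot.read_position(): TCP position.
- robot.read_tcp_rot(): TCP orientation.
- robot.read_force(): force on the tool from outside, world axes, zero at the start.
- robot.read_ft_torque(): the same for the moment, N m.
- robot.read_grip_width(): opening from 0.0 (shut) to 1.0 (fully open).
Only numpy, scipy, OpenCV 4.12 (cv2) and the standard library are available. Lean on these libraries where they do the work, as an engineer would, in place of code of your own. Each camera call takes 0.05 s, during which the arm holds its last target. There are 200 camera calls.

## Working session

There is one attempt and no reset: what is moved stays moved. The work goes in short steps, each a Python script; the robot and the scene stay as the last script left them, time stands still between calls to the robot, and variables do not carry over. Pictures are saved under pics/ and viewed, about 8 in all and at most 12, crops included, and the job is handed in when it is done.

```bash
mkdir -p pics
cat > h.py <<'E'
import numpy as np, cv2
from rig import robot
def snap(n):
    im,d=robot.grab_frame(n); np.savez(f'{n}.npz',im=im,d=d,**{k:np.array(v) for k,v in robot.camera_info(n).items() if k in('vfov','cx','cy','view')}); return im,d
def load(n): return np.load(f'{n}.npz')
def ray(c,u,v):
    f=210/np.tan(np.radians(float(c['vfov']))/2); return np.array([(u-c['cx'])/f,(v-c['cy'])/f,1.])
def world(c,p): return (np.linalg.inv(c['view'])@np.append(p,1))[:3]
def px_z(c,u,v,z):
    o=world(c,np.zeros(3)); d=world(c,ray(c,u,v))-o; return o+d*(z-o[2])/d[2]
def px_d(c,u,v): return world(c,ray(c,u,v)*c['d'][v,u])
def proj(c,P):
    f=210/np.tan(np.radians(float(c['vfov']))/2); p=c['view']@np.append(P,1); return f*p[0]/p[2]+c['cx'],f*p[1]/p[2]+c['cy']
def save(im,n,box=None,s=1):
    if box: im=im[box[1]:box[3],box[0]:box[2]]
    cv2.imwrite(f'pics/{n}.png',cv2.resize(im[:,:,::-1],None,fx=s,fy=s,interpolation=cv2.INTER_CUBIC))
E
python3 - <<'E'
from h import *
for n in('top','scene'):
    im,d=snap(n); save(im,n+'0',s=1.4); i=robot.camera_info(n); print(n,i, world(load(n),np.zeros(3)))
E
```

```text
top {'vfov': 42.61706585337917, 'cx': 285.3379222750831, 'cy': 209.20903493261486, 'view': array([[ 0.01455629, -0.9998659 , -0.00750361, -0.01237565],
       [-0.99464133, -0.01371121, -0.10247252,  0.58557389],
       [ 0.1023559 ,  0.00895502, -0.99470753,  1.49127205],
       [ 0.        ,  0.        ,  0.        ,  1.        ]])} [ 0.42997566 -0.01769944  1.54329191]
scene {'vfov': 52.96270961239234, 'cx': 274.5144456993716, 'cy': 213.81439969355733, 'view': array([[ 0.87266559,  0.48828306,  0.0058675 , -0.52633044],
       [ 0.29823051, -0.52340983, -0.79818589, -0.12576046],
       [-0.38666954,  0.69829922, -0.60238265,  1.37767799],
       [ 0.        ,  0.        ,  0.        ,  1.        ]])} [ 1.02952218 -0.77085749  0.73259734]
```

View pics/top0.png

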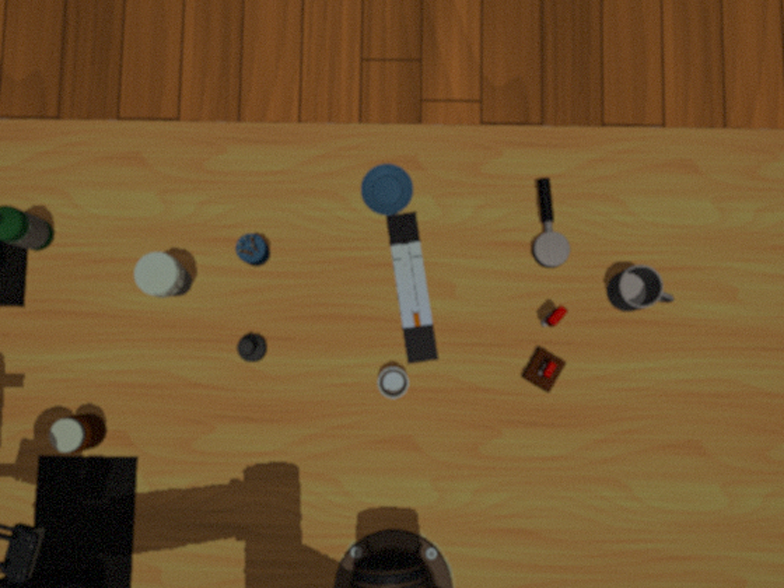

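View pics/scene0.png

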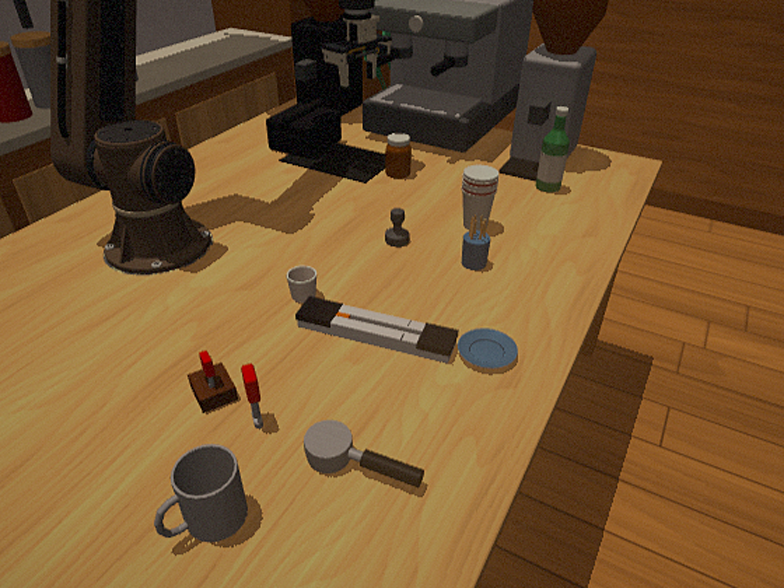

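Top view: the rail runs from about (402,213) to (422,360), with the orange stop at (417,319) and the mark lines at y≈258. There are two post candidates. One is in the block at scene (208,370) / top (546,368), the other stands free at scene (252,395) / top (556,316). I'll compare them enlarged.

Run:
```python
from h import *
t=load('top');s=load('scene')
def crop(c,x0,y0,w,h,k): return cv2.resize(c['im'][y0:y0+h,x0:x0+w],(w*k,h*k),interpolation=cv2.INTER_CUBIC)
# A scene park [x130..190,y240..310] k6; B top park; C top rail ; D scene rail
A=crop(s,125,245,70,65,6); B=crop(t,368,215,45,65,6)
D=np.hstack([A,B]); print(D.shape); save(D,'posts')
C=crop(t,270,145,50,120,5); save(np.hstack([C,cv2.copyMakeBorder(crop(s,205,205,130,60,4),0,360,0,0,cv2.BORDER_CONSTANT)]),'rail')
# heights of both posts from depth
im=s['im'].astype(int); red=(im[:,:,0]>120)&(im[:,:,1]<50)&(im[:,:,2]<60)
n,l,st,ce=cv2.connectedComponentsWithStats(red.astype(np.uint8))
for i in range(1,n):
  if st[i,4]>30:
    P=np.array([px_d(s,u,v) for v,u in zip(*np.where(l==i))]); print(ce[i],st[i],np.percentile(P,[2,50,98],axis=0).round(4).tolist())
```

```text
(390, 690, 3)
[146.19148936 254.46808511] [142 251   9   8  47] [[0.4259, -0.3061, 0.0847], [0.439, -0.2979, 0.0871], [0.4488, -0.2895, 0.0893]]
[177.2952381  266.26666667] [172 260  11  14 105] [[0.5252, -0.3235, 0.1063], [0.5409, -0.3096, 0.1094], [0.5561, -0.2931, 0.1117]]
```

View pics/posts.png

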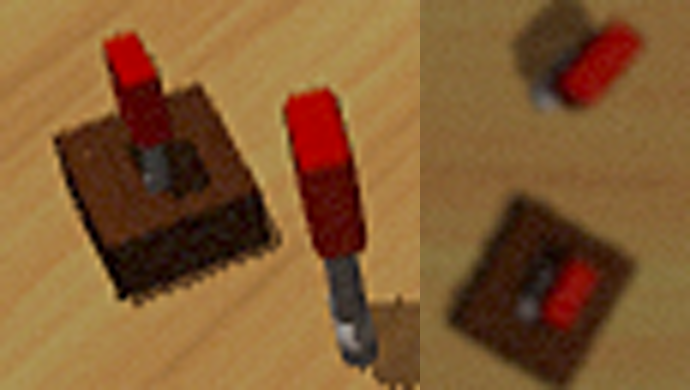

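View pics/rail.png

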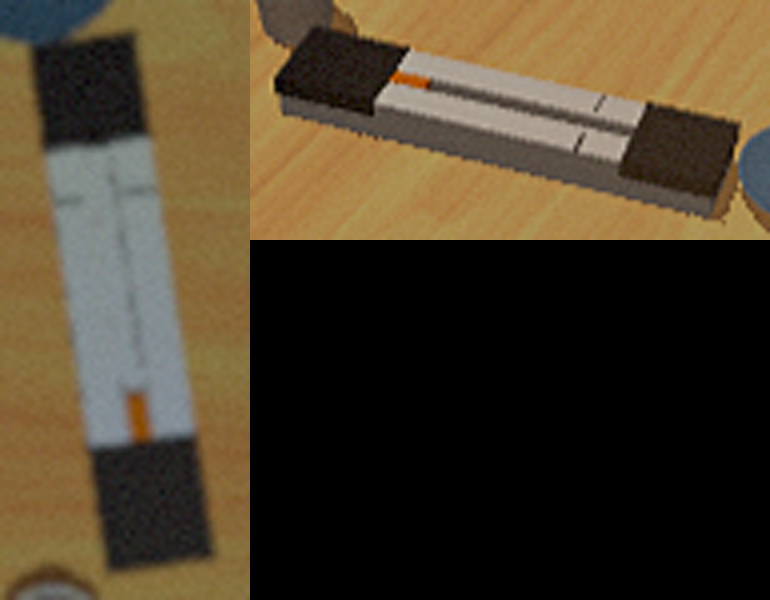

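The block post's top is at about 87 mm (6+80, which fits). The free-standing one is about 109 mm tall, so it's a lookalike. I mean the one in the block. Next I fit the rail, block and grip poses from both cameras.

```bash
cat > fit.py <<'E'
from h import *
from scipy.optimize import least_squares
t=load('top');s=load('scene')
def un(p,o,k): return (o[0]+(p[0]+.5)/k-.5, o[1]+(p[1]+.5)/k-.5)
def fit(obs,x0):
    def pt(x,P): c,si=np.cos(x[2]),np.sin(x[2]); return np.array([x[0]+c*P[0]-si*P[1],x[1]+si*P[0]+c*P[1],P[2]])
    f=lambda x:np.concatenate([np.subtract(proj(c,pt(x,np.array(P)/1000)),p) for c,p,P in obs])
    r=least_squares(f,x0); return r.x, np.abs(r.fun).reshape(-1,2).round(1).max(1)
T=lambda u,v:un((u,v),(270,145),5)
S=lambda u,v:un((u-250,v),(205,205),4)
top=[(t,T(*a),P) for a,P in [((35,45),(-150,-30,32)),((133,35),(-150,30,32)),((108,570),(150,-30,32)),((212,555),(150,30,32)),((45,150),(-90,-30,32)),((148,136),(-90,30,32)),((90,447),(80,-30,32)),((195,437),(80,30,32))]]
sc=[(s,S(*a),P) for a,P in [((315,28),(150,-30,32)),((276,85),(150,30,32)),((372,113),(80,30,32)),((410,48),(80,-30,32)),((645,103),(-90,-30,32)),((620,170),(-90,30,32)),((718,195),(-150,30,32)),((740,123),(-150,-30,32))]]
if __name__=='__main__':
  for n,o in(('top',top),('scene',sc),('both',top+sc)):
    x,e=fit(o,[.64,-.04,3.]); print('rail',n,x[:2].round(4),np.degrees(x[2]).round(2),e)
    for c,p in((t,T(136,390)),(s,S(430,84))):
        P=px_z(c,*p,.030)[:2]-x[:2]; print('  stop x,y',np.array([[np.cos(x[2]),np.sin(x[2])],[-np.sin(x[2]),np.cos(x[2])]])@P*1000)
  TB=lambda u,v:un((u-420,v),(368,215),6); SA=lambda u,v:un((u,v),(125,245),6)
  # block: x axis up-right in top picture
  bt=[(t,TB(*a),P) for a,P in [((518,193),(35,30,30)),((635,262),(35,-30,30)),((560,388),(-35,-30,30)),((450,318),(-35,30,30))]]
  bs=[(s,SA(*a),P) for a,P in [((55,140),(-35,30,30)),((200,88),(35,30,30)),((265,190),(35,-30,30)),((110,245),(-35,-30,30))]]
  for n,o in(('top',bt),('scene',bs),('both',bt+bs)):
    x,e=fit(o,[.45,-.3,-.5]); print('park',n,x[:2].round(4),np.degrees(x[2]).round(2),e)
  print('grip top scene',px_z(s,*SA(131,60),.086))
  print('tcp R',robot.read_tcp_rot().round(2).tolist())
E
python3 fit.py
```

```text
rail top [ 0.5992 -0.0279] 189.01 [0.7 0.5 0.3 0.2 0.2 0.5 0.2 1. ]
  stop x,y [51.77558399  0.95594119]
  stop x,y [53.25021636 -1.36572373]
rail scene [ 0.6017 -0.0326] 189.6 [1.2 0.3 1.6 1.5 1.4 1.1 1.8 1.4]
  stop x,y [53.46345199 -4.62428448]
  stop x,y [54.91381215 -6.96118928]
rail both [ 0.6    -0.0294] 189.21 [0.5 0.8 0.5 0.9 0.7 1.  0.4 1.3 0.4 1.4 2.6 0.6 0.9 1.9 2.6 0.8]
  stop x,y [52.2947374  -0.86185166]
  stop x,y [53.76129988 -3.18862262]
park top [ 0.4388 -0.2922] -30.26 [0.8 0.5 0.1 0.6]
park scene [ 0.4379 -0.2955] 62.34 [2.1 2.7 2.4 2.3]
park both [ 0.438  -0.2936] 15.32 [ 9.4  9.9 11.1 10.6 10.3 13.1  9.2 11.4]
grip top scene [ 0.43829634 -0.29703524  0.086     ]
tcp R [[0.98, -0.22, -0.0], [-0.22, -0.98, -0.0], [0.0, 0.0, -1.0]]
```

```bash
cat >> h.py <<'E'
def R(psi):
    a=np.radians(psi); c,s=np.cos(a),np.sin(a); return np.array([[c,s,0],[s,-c,0],[0,0,-1.]])
E
python3 - <<'E'
from fit import *
SA=lambda u,v:un((u,v),(125,245),6); TB=lambda u,v:un((u-420,v),(368,215),6)
bt=[(t,TB(*a),P) for a,P in [((518,193),(35,30,30)),((635,262),(35,-30,30)),((560,388),(-35,-30,30)),((450,318),(-35,30,30))]]
bs=[(s,SA(*a),P) for a,P in [((55,140),(-35,-30,30)),((200,88),(-35,30,30)),((265,190),(35,30,30)),((110,245),(35,-30,30))]]
for n,o in(('scene',bs),('both',bt+bs)):
    x,e=fit(o,[.45,-.3,-.5]); print('park',n,x[:2].round(4),np.degrees(x[2]).round(2),e)
g=[(s,SA(*a),P) for a,P in [((105,42),(-15,-7,86)),((135,35),(-15,7,86)),((158,78),(15,7,86)),((122,85),(15,-7,86))]]
x,e=fit(g,[.45,-.3,-.5]); print('grip',x[:2].round(4),np.degrees(x[2]).round(2),e)
for p,q in(([.438,-.295,.15],-30),([.438,-.295,.15],150),([.65,-.02,.1],9.2),([.65,-.02,.1],189.2),([.56,-.03,.05],9.2-100),([.56,-.03,.05],89.2)):
    j=robot.ik(p,R(q)); print(q,None if j is None else np.round(j,0))
E
```

```text
park scene [ 0.4377 -0.2957] -28.74 [0.3 0.8 0.2 0.9]
park both [ 0.4379 -0.2941] -29.47 [1.2 0.5 0.8 1.1 0.8 1.1 0.2 0.5]
grip [ 0.4378 -0.2971] -32.56 [0.6 0.8 0.2 0.8]
-30 [-13.  11. -24.   0. -56.  73.]
150 [ -13.   11.  -24.    0.  -56. -107.]
9.2 [ 15.  24. -12.   0. -54.  84.]
189.2 [ 15.  24. -12.   0. -54. -96.]
-90.8 [ 17.  20. -26.   0. -44. -18.]
89.2 [ 17.  20. -26.   0. -44. 162.]
```

Run:
```python
from h import *
r=robot
Q=R(-30)
r.move_gripper(.55)
r.goto([.438,-.2955,.16],Q); print(r.read_t(),r.read_force())
f0=r.read_force()
r.servo_line([.438,-.2955,.049],speed=.1); print(r.read_t(),r.read_force()-f0)
r.move_gripper(0.); print('grip mm',r.read_grip_width()*88, r.read_force()-f0)
r.servo_line([.438,-.2955,.12],speed=.06); print(r.read_t(),r.read_position(),r.read_force()-f0,r.read_grip_width()*88)
im,_=snap('scene'); save(im,'lift',(90,180,230,285),5)
```

```text
4.4167 [-0.14740814 -0.24016603 -0.35108002]
5.675 [ 0.52657438 -0.57954813  0.09569591]
grip mm 13.824022312048019 [0.45173289 0.17954028 0.87634846]
7.6583 [ 0.43771143 -0.29539441  0.11953009] [ 0.51342707 -0.22958761 -0.46607774] 14.050446149661386
```

View pics/lift.png

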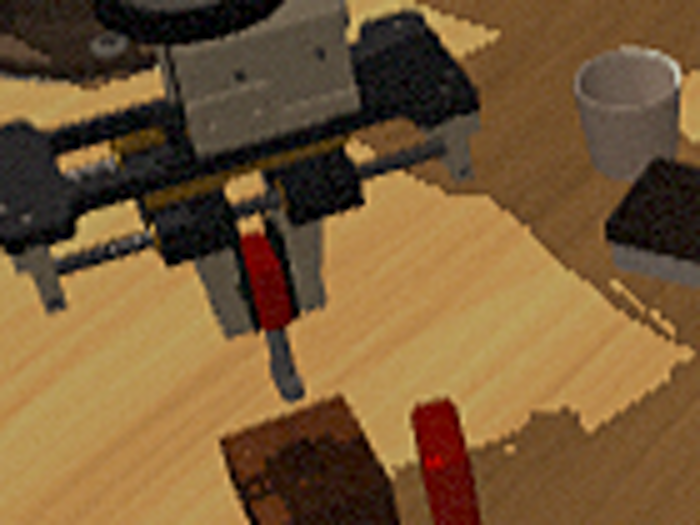

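The post is held (grip 14.05 mm) and has left the block. The foot end is near (290,395) and the lookalike near (435,460) is untouched. Next I hover over the mark and look.

```bash
cat >> h.py <<'E'
O=np.array([.5997,-.029]);YAW=189.1
def rw(x,y,z):
    a=np.radians(YAW); return np.array([O[0]+(np.cos(a)*x-np.sin(a)*y)/1e3,O[1]+(np.sin(a)*x+np.cos(a)*y)/1e3,z/1e3])
def rf(f):  # force in rail axes
    a=np.radians(YAW); return np.array([np.cos(a)*f[0]+np.sin(a)*f[1],-np.sin(a)*f[0]+np.cos(a)*f[1],f[2]])
E
python3 - <<'E'
from h import *
r=robot
r.servo_line([.438,-.2955,.16],speed=.15)
r.goto(rw(-52,0,150),R(YAW-180))
r.servo_line(rw(-52,0,80),speed=.1); r.dwell(.2)
print(r.read_t(),r.read_position(),rw(-52,0,80),r.read_force(),r.read_grip_width()*88)
im,_=snap('scene'); save(im,'hover',(255,180,355,260),8)
c=load('scene')
# overlay predictions
for x,y,z in((-52,0,37),(-52,0,30),(-60,30,30),(-90,30,32),(-90,-30,32)): 
    u,v=proj(c,rw(x,y,z)); print((x,y,z),round((u-255+.5)*8),round((v-180+.5)*8))
E
```

```text
10.4833 [ 0.65151129 -0.02063278  0.0808417 ] [ 0.65104552 -0.02077578  0.08      ] [ 0.6123408   0.57629697 -1.62303346] 13.945562834340725
(-52, 0, 37) 259 429
(-52, 0, 30) 258 445
(-60, 30, 30) 252 508
(-90, 30, 32) 342 525
(-90, -30, 32) 398 411
```

View pics/hover.png

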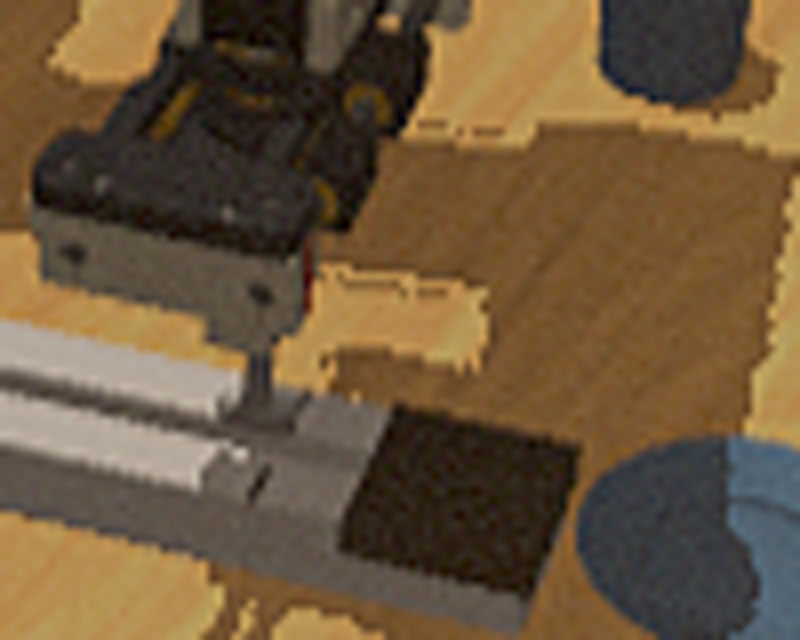

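The picture shows the foot at about (262,420), right over the slot line near (258,437) and beside the black mark. Both sit about 7–10 px higher than predicted, which points to a common camera bias, so they are aligned within 1–2 mm. Next: descend on force feedback.

Run:
```python
from h import *
r=robot
f0=rf(r.read_force()); t0=r.read_t(); ok=False; z=80
for y in (0,1.2,-1.2,2.4,-2.4,3.6,-3.6):
    r.servo_line(rw(-52,y,max(z,75)),speed=.03)
    z=75.
    while z>53.5:
        z-=1.0; r.servo_line(rw(-52,y,z),speed=.025); f=rf(r.read_force())-f0
        if np.abs(f).max()>5: break
    p=r.read_position(); print(y,z,p.round(4),f.round(1),r.read_t())
    if p[2]<.062: ok=True;break
    if r.read_t()>32: break
    r.servo_line(rw(-52,y,75.5),speed=.05); z=75.5
print(ok)
```

```text
0 53.0 [ 0.651  -0.0208  0.0529] [-0.4  0.2 -0.9] 16.425
True
```

Run:
```python
from h import *
import json
r=robot
fz0=rf(r.read_force()); z=53.
while z>49.5:
    z-=.4; r.servo_line(rw(-52,0,z),speed=.02); f=rf(r.read_force())-fz0
    if f[2]>2.5: break
print('floor',z,r.read_position()[2],f.round(1)); 
z+=.4; r.servo_line(rw(-52,0,z),speed=.02); f0=rf(r.read_force())
x,y=-52.,0.; log=[]
while x<58:
    x+=4 if x<28 else .6
    r.servo_line(rw(x,y,z),speed=.04); f=rf(r.read_force())-f0; log.append((round(x,1),round(y,1),*f.round(1).tolist()))
    if abs(f[1])>2: y+=.3*np.sign(f[1])
    if abs(f[0])>4 or np.abs(f).max()>10: break
print(*log[::3],log[-2:],sep='\n'); print(r.read_t(),r.read_position(),r.read_grip_width()*88,r.read_ft_torque())
json.dump([x,y,z,(f0.tolist())],open('st.json','w'))
```

```text
floor 50.60000000000001 0.05108550904564005 [ 0.3 -0.6  5.7]
(-48.0, 0.0, -0.9, 1.1, 0.1)
(-36.0, 0.0, -0.1, 1.2, 1.7)
(-24.0, 0.0, -1.0, 1.1, 1.2)
(-12.0, 0.0, -0.4, 0.8, 2.4)
(0.0, 0.0, -1.1, 0.8, 2.4)
(12.0, 0.0, -1.3, 1.0, 3.0)
(24.0, 0.0, -1.8, 1.2, 3.5)
(29.2, 0.0, -2.9, 1.1, 1.3)
(31.0, 0.0, -2.2, 2.4, 1.9)
(32.8, np.float64(0.3), -2.9, 0.5, 2.6)
(34.6, np.float64(0.3), -2.7, 1.3, 3.4)
(36.4, np.float64(0.3), -3.5, 1.9, 2.8)
(38.2, np.float64(0.3), -3.0, 0.6, 4.7)
[(38.2, np.float64(0.3), -3.0, 0.6, 4.7), (38.8, np.float64(0.3), -4.5, 1.5, 2.8)]
27.675 [ 0.56139154 -0.0354468   0.05100448] 14.263790863066154 [ 0.18243472 -1.2541278  -0.02591475]
```

Friction is creeping up as the floor load grows, so this isn't a clear stop yet. I'll ease up 0.4 mm and push on gently until contact is unmistakable.

Run:
```python
from h import *
import json
r=robot
x,y,z,f0=json.load(open('st.json')); z+=.5
r.servo_line(rw(x,y,z),speed=.02); print((rf(r.read_force())-f0).round(1))
while x<58:
    x+=.5; r.servo_line(rw(x,y,z),speed=.02); f=rf(r.read_force())-f0
    p=r.read_position()-rw(0,0,0); print(round(x,1),f.round(1),rf(p*1000).round(2))
    if f[0]<-9: break
print(r.read_t(),r.read_grip_width()*88,r.read_ft_torque())
json.dump([x,y,z,list(f0)],open('st.json','w'))
im,_=snap('scene'); save(im,'stop',(205,180,305,260),8)
```

```text
[-0.5  0.6  0.6]
39.3 [-0.6  1.7 -1.4] [40.11  0.32 51.04]
39.8 [-0.3  1.4 -2.4] [40.56  0.34 51.06]
40.3 [ 0.3  1.1 -4.1] [40.62  0.34 51.3 ]
40.8 [ 0.2  1.4 -3.1] [40.9   0.32 51.48]
41.3 [-1.1  1.6 -3.3] [41.14  0.27 51.57]
41.8 [-2.8  1.4 -4.3] [41.36  0.25 51.63]
42.3 [-3.8  1.5 -4.8] [41.47  0.21 51.74]
42.8 [-5.6  2.  -6.1] [41.63  0.22 51.81]
43.3 [-7.5  1.9 -5.9] [41.68  0.16 51.93]
43.8 [-6.9  2.9 -5.5] [41.94  0.16 51.97]
44.3 [-6.3  2.5 -6.9] [42.3   0.17 52.05]
44.8 [-7.   2.5 -6.9] [42.68  0.17 52.13]
45.3 [-7.8  2.5 -5.1] [43.08  0.16 52.17]
45.8 [-7.6  1.8 -5.8] [43.47  0.17 52.24]
46.3 [-8.4  2.2 -5.7] [43.87  0.17 52.32]
46.8 [-8.3  1.4 -4.4] [44.31  0.19 52.34]
47.3 [-6.9  3.1 -4.2] [44.74  0.18 52.4 ]
47.8 [-7.6  2.1 -4.1] [45.15  0.16 52.47]
48.3 [-7.9  1.9 -4. ] [45.56  0.17 52.53]
48.8 [-7.4  2.4 -3.5] [45.97  0.18 52.57]
49.3 [-7.9  1.7 -3.7] [46.39  0.18 52.63]
49.8 [-8.1  2.1 -4.2] [46.82  0.16 52.67]
50.3 [-7.4  2.2 -3.1] [47.27  0.18 52.71]
50.8 [-7.7  2.2 -2.6] [47.71  0.16 52.76]
51.3 [-8.2  2.2 -2.7] [48.16  0.16 52.79]
51.8 [-8.2  2.6 -2.6] [48.6   0.15 52.82]
52.3 [-8.2  1.4 -2.7] [49.05  0.15 52.87]
52.8 [-8.4  2.  -2.8] [49.49  0.17 52.91]
53.3 [-8.1  2.5 -2.2] [49.97  0.14 52.91]
53.8 [-9.1  2.1 -2.3] [50.42  0.15 52.94]
35.425 14.063249610207395 [ 0.14842002 -3.38762073 -0.03906077]
```

View pics/stop.png

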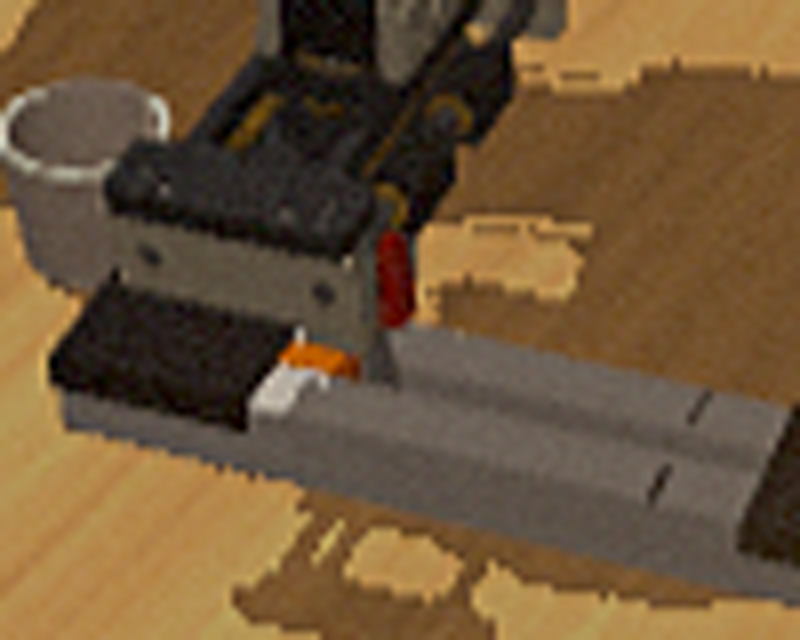

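The picture shows the stop's orange at (320,358), with the foot and stem at (380,370) right against it. Contact came at TCP x≈40.6–41.4 (about 8 N). After that, the pads slid about 9 mm along the red grip, which now sticks out behind the fingers at (395,280). The post is still in the slot. I'll mend this by opening a little so it settles, regripping centred and lower, then nudging lightly.

Run:
```python
from h import *
import json
r=robot
x,y,z,f0=json.load(open('st.json'))
y=.25
r.servo_line(rw(50,y,52.5),speed=.03)
r.move_gripper(.30)
r.servo_line(rw(42,y,47),speed=.06); r.dwell(.2)
f0=rf(r.read_force()); print('free',f0,r.read_t())
im,_=snap('scene'); save(im,'regrip',(205,180,305,260),8)
r.move_gripper(0.); f=rf(r.read_force())-f0
p=r.read_position()-rw(0,0,0); print('grip',f.round(1),rf(p*1000).round(2),r.read_grip_width()*88)
x=41.
while x<47:
    x+=.4; r.servo_line(rw(x,y,47.),speed=.02); f=rf(r.read_force())-f0
    p=r.read_position()-rw(0,0,0); print(round(x,1),f.round(1),rf(p*1000).round(2))
    if f[0]<-3.5: break
print(r.read_t())
json.dump([x,y,47.,list(f0)],open('st.json','w'))
```

```text
free [-0.5913405   0.62513603  0.20606623] 36.7667
grip [ 1.  -1.   0.3] [41.97  0.26 47.11] 14.14369861777223
41.4 [ 2.4 -1.9  4.4] [41.79  0.29 47.09]
41.8 [ 3.4 -0.9  4.3] [41.81  0.29 47.08]
42.2 [ 1.9 -0.3  2.2] [41.87  0.25 47.1 ]
42.6 [-0.8 -1.   0.2] [42.06  0.22 47.1 ]
43.0 [-1.4 -0.  -0.4] [42.71  0.18 47.08]
43.4 [-3.5 -1.4 -0.3] [42.87  0.16 47.11]
43.8 [-3.7  0.6 -1.5] [43.04  0.15 47.15]
38.9417
```

View pics/regrip.png

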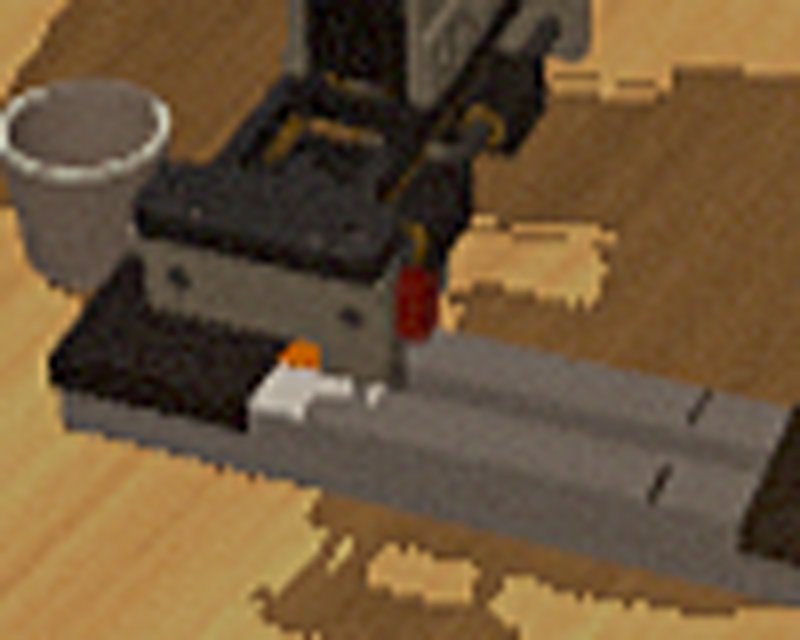

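The picture shows the post upright in the slot, with the red grip reaching behind the fingers at (397–437, 305). So the post sits several mm further back relative to the fingers than at hover, and whether it touches the stop is unclear. I'll compute where the stem sits from the pixels.

Run:
```python
from h import *
c=load('scene')
U=lambda P:tuple(np.round([(a+.5)*8 for a in np.subtract(proj(c,P),(205,180))]).astype(int))
for x in (48,53,58): print('face top edge',x,U(rw(x,-6.5,30)),U(rw(x,6.5,30)))
print('hover-type stem'); 
for x in (36,38,40,42,44): print('stem z36',x,U(rw(x,0,36)), 'grip rear edge top/bot (y=7)',U(rw(x-15,7,88)),U(rw(x-15,7,52)),U(rw(x-15,-7,52)))
im,_=snap('scene'); save(im,'now',(230,200,280,237),16)
```

```text
face top edge 48 (np.int64(381), np.int64(366)) (np.int64(366), np.int64(389))
face top edge 53 (np.int64(367), np.int64(363)) (np.int64(352), np.int64(386))
face top edge 58 (np.int64(353), np.int64(359)) (np.int64(338), np.int64(382))
hover-type stem
stem z36 36 (np.int64(406), np.int64(371)) grip rear edge top/bot (y=7) (np.int64(438), np.int64(267)) (np.int64(440), np.int64(355)) (np.int64(456), np.int64(331))
stem z36 38 (np.int64(401), np.int64(370)) grip rear edge top/bot (y=7) (np.int64(432), np.int64(265)) (np.int64(434), np.int64(354)) (np.int64(450), np.int64(329))
stem z36 40 (np.int64(395), np.int64(368)) grip rear edge top/bot (y=7) (np.int64(427), np.int64(264)) (np.int64(429), np.int64(353)) (np.int64(445), np.int64(328))
stem z36 42 (np.int64(390), np.int64(367)) grip rear edge top/bot (y=7) (np.int64(421), np.int64(263)) (np.int64(423), np.int64(351)) (np.int64(439), np.int64(327))
stem z36 44 (np.int64(384), np.int64(366)) grip rear edge top/bot (y=7) (np.int64(415), np.int64(261)) (np.int64(417), np.int64(350)) (np.int64(433), np.int64(325))
```

View pics/now.png

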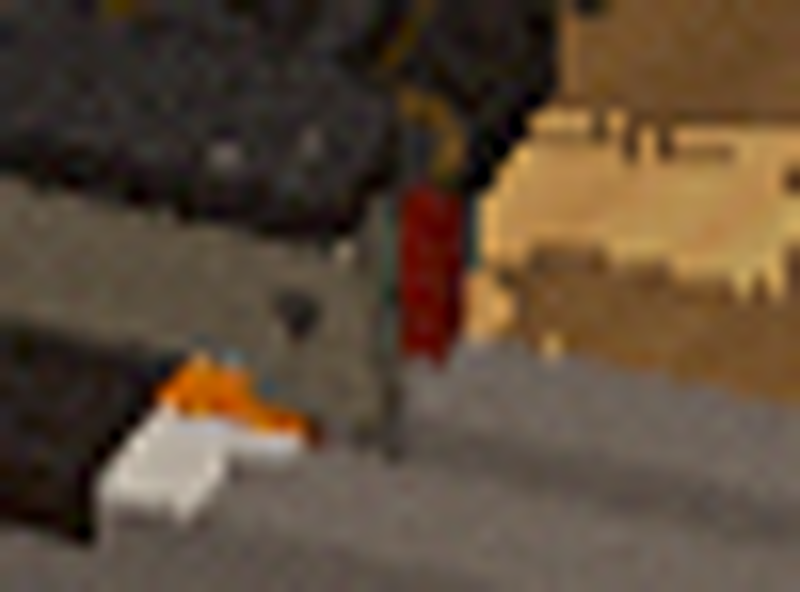

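Orange stop face at about (310,435), red grip's rear edge at about 463. Calibrated against the hover view, the grip is at x≈44–45 for TCP 43. So the pads hadn't slid; the post had only tilted against the stop, and has now settled upright. The foot centre is at ≈41–42, touching. Next: turn in small steps, watching force and torque.

```bash
cat > turn.py <<'E'
from h import *
import json,sys
r=robot
x,y,z,f0=json.load(open('st.json'))
xt=float(sys.argv[1]); a0=float(sys.argv[2]); a1=float(sys.argv[3]); zt=float(sys.argv[4]); lim=float(sys.argv[5])
r.servo_line(rw(xt,y,zt),speed=.02)
T0=r.read_ft_torque(); print('pre',(rf(r.read_force())-f0).round(1),T0.round(2),r.read_t())
a=a0
while a<a1:
    a=min(a+4,a1); r.goto(rw(xt,y,zt),R(YAW-180-a)); f=rf(r.read_force())-f0; T=r.read_ft_torque()
    Q=r.read_tcp_rot(); act=YAW-180-np.degrees(np.arctan2(Q[1,0],Q[0,0]))
    p=rf((r.read_position()-rw(0,0,0))*1000)
    print(a,round(act,1),f.round(1),T.round(2),p.round(1),round(r.read_grip_width()*88,1),round(r.read_t(),1))
    if np.abs(f).max()>lim or abs(T[2]-T0[2])>.9: print('halt');break
    if r.read_t()>60: break
E
python3 turn.py 43.4 0 16 47.2 12
```

```text
pre [-4.3  0.1 -1.9] [ 0.19 -2.13  0.02] 39.2417
4.0 4.0 [-4.5  0.4 -1.9] [-0.12 -2.07  0.02] [43.   0.3 47.2] 14.0 39.5
8.0 8.0 [-4.5  0.9 -2. ] [-0.24 -2.13 -0.03] [43.1  0.4 47.3] 13.8 39.7
12.0 12.0 [-4.   1.1 -2. ] [-0.34 -2.06  0.02] [43.1  0.4 47.3] 14.2 40.0
16.0 16.0 [-5.   1.4 -1.3] [-0.35 -2.01  0.01] [43.2  0.4 47.3] 13.7 40.2
```

```bash
python3 turn.py 43.4 16 100 47.2 14
```

```text
pre [-3.5  1.9 -0.8] [-0.44 -2.07  0.03] 40.4917
20.0 19.9 [-4.   0.8 -0.5] [-0.34 -1.94  0.02] [43.4  0.3 47.2] 14.1 40.7
24.0 23.8 [-2.4  1.7  1. ] [-0.25 -1.74  0.04] [43.5  0.2 47.2] 14.0 41.0
28.0 27.8 [-2.8  0.5 -0.5] [-0.16 -1.48 -0.02] [43.6  0.2 47.1] 14.2 41.2
32.0 31.8 [-2.3  1.1  0.5] [-0.18 -1.07 -0.02] [43.8  0.2 47.1] 13.6 41.5
36.0 35.8 [-0.4 -0.8  1.8] [-0.02 -0.44 -0.05] [44.   0.2 47.1] 13.7 41.7
40.0 39.8 [-0.1 -0.3  1.6] [ 0.17  0.11 -0.04] [44.1  0.2 47.1] 13.9 42.0
44.0 43.8 [ 1.5 -0.6  1.9] [ 0.12  0.4  -0.08] [43.9  0.3 47.1] 13.6 42.2
48.0 47.8 [ 1.  -1.1  2.6] [ 0.07  0.32 -0.02] [43.7  0.3 47.1] 14.1 42.5
52.0 51.8 [ 1.4 -0.1  1.5] [ 0.08  0.17 -0.  ] [43.5  0.3 47.1] 13.8 42.7
56.0 55.8 [ 1.  -0.9  1.6] [ 0.18 -0.   -0.02] [43.5  0.2 47.1] 13.8 43.0
60.0 59.8 [-0.4 -2.3 -1.6] [ 0.32 -0.01 -0.04] [43.4  0.2 47.1] 13.9 43.2
64.0 63.8 [ 0.3 -1.1 -0.1] [ 0.44 -0.05  0.02] [43.4  0.2 47.1] 13.7 43.5
68.0 67.8 [-0.5 -1.6 -1.5] [ 0.64 -0.14  0.01] [43.4  0.2 47.1] 13.5 43.7
72.0 71.8 [-0.4 -1.4 -1.3] [ 0.85 -0.24  0.  ] [43.3  0.2 47.1] 14.1 44.0
76.0 75.8 [-1.2 -2.8 -1.9] [ 1.05 -0.22 -0.04] [43.3  0.1 47.2] 13.9 44.2
80.0 79.8 [-0.1 -3.8 -1.8] [ 1.22 -0.32  0.03] [43.2  0.2 47.3] 14.1 44.5
84.0 83.8 [-1.6 -3.7 -2. ] [ 1.43 -0.39  0.02] [43.2  0.2 47.2] 13.9 44.7
88.0 87.8 [-1.5 -2.9 -1.6] [ 1.52 -0.73  0.04] [43.   0.2 47.3] 13.9 45.0
92.0 91.8 [-3.5 -4.4 -3.5] [ 1.51 -1.71  0.03] [42.6  0.2 47.4] 13.7 45.2
96.0 95.8 [-4.3 -3.7 -3.5] [ 1.39 -2.15  0.07] [42.1  0.1 47.5] 13.9 45.5
100.0 99.7 [-6.7 -3.6 -4.3] [ 1.35 -2.65  0.1 ] [41.6  0.2 47.6] 13.5 45.7
```

It turned through with small forces, and the shoulder was felt from about 90°. Next: ease to 95°, relax the side load, do a light lift test, release and retreat.

Run:
```python
from h import *
import json
r=robot
x,y,z,f0=json.load(open('st.json'))
Q=R(YAW-180-95)
r.goto(rw(42,y-.6,47.2),Q); print((rf(r.read_force())-f0).round(1),r.read_ft_torque().round(2))
zz=47.2
while zz<51.5:
    zz+=.5; r.servo_line(rw(42,y-.6,zz),speed=.02); f=rf(r.read_force())-f0
    if f[2]<-7: break
print('lift',zz,f.round(1),r.read_position()[2])
r.servo_line(rw(42,y-.6,47.1),speed=.03); r.dwell(.2); f=rf(r.read_force())-f0; print('down',f.round(1),r.read_t())
r.move_gripper(.32); r.dwell(.1); print('open',(rf(r.read_force())-f0).round(1))
r.servo_line(rw(42,y-.6,130),speed=.1)
r.goto([.5,-.25,.3],R(-30)); print(r.read_t())
for n in('scene','top'): snap(n)
s=load('scene')['im'];t=load('top')['im']
a=cv2.resize(s[170:270,200:340],None,fx=4,fy=4,interpolation=cv2.INTER_CUBIC); b=cv2.resize(t[150:250,265:315],None,fx=4,fy=4,interpolation=cv2.INTER_CUBIC)
save(np.hstack([a,b]),'end')
im=s.astype(int); red=(im[:,:,0]>110)&(im[:,:,1]<50)&(im[:,:,2]<60)
n,l,st,ce=cv2.connectedComponentsWithStats(red.astype(np.uint8)); c=load('scene')
for i in range(1,n):
  if st[i,4]>20: print(ce[i],st[i],np.median([px_d(c,u,v) for v,u in zip(*np.where(l==i))],axis=0).round(4))
print(rw(41,0,88))
```

```text
[-2.1 -0.8 -2.2] [ 0.36 -1.2   0.03]
lift 49.7 [-3.9  0.  -8.8] 0.049159559983832264
down [-2.6 -0.2 -2.1] 47.6917
open [ 0.4 -1.   0.1]
50.5333
[ 0.55921603 -0.03548448  0.088     ]
```

View pics/end.png

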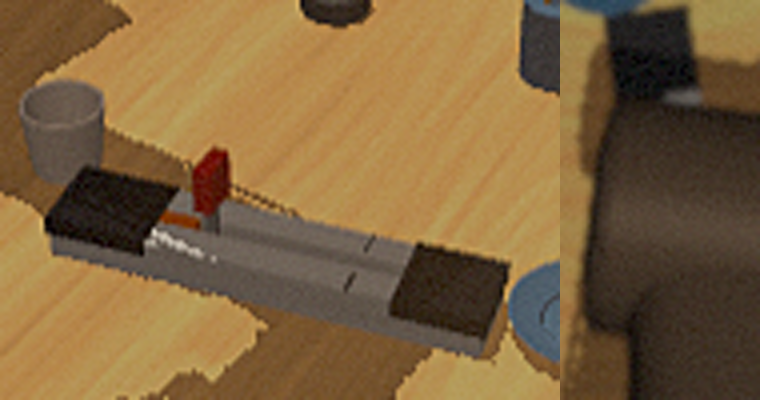

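The post stands upright in the rail at (210,185), grip across the slot and stem just before the orange stop (180,220). The cup and saucer haven't moved. The lift test met the lips at about 2 mm (8.8 N), so it is locked.

```bash
python3 -c "
from rig import robot as r
print(r.read_t(),r.read_force()); r.job_done()"
```

```text
50.6333 [ 0.23494955  0.3845077  -0.39669133]
the job is handed in; nothing more can be done
```

The job is handed in at 50.6 s. The 80 mm post is in the rail at the orange stop, turned clockwise, locked, released and upright. The taller lookalike (about 109 mm) was left alone.

- **At the stop:** I missed the first contact and pushed on for about 9 mm of finger travel at up to 9 N, which tilted the post against the stop. I let go, it settled upright, and I regripped it lower and nudged it back to light contact. The stop position rests on that force reading and my pixel estimates, which agree only to a millimetre or two.
- **Turning:** I drove the gripper to 100° and eased back to 95° before letting go. I didn't measure the post's own final angle, and the shoulder never showed a sharp torque rise. Forces grew only slightly after about 90°. The highest force I read on the tool during the whole job was about 9 N.
- **Last checks:** a light lift was stopped after about 2 mm at 8.8 N, so the foot is under the lips. The last scene picture shows the post upright across the slot, with the cup and saucer in place. The arm hid the rail from the top camera, and I didn't recheck the bystanders outside that picture. The planned numeric check of the post's end position found no red region, so it gave nothing.

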